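Move four lab containers round to their next stations

TASK

Move the four closed containers on by one step of the work: the squat jar from the tray to the balance, the conical flask from the balance to the magnetic stirrer, the square bottle from the stirrer to the cork mat, and the round bottle from the cork mat to the tray. All four places are taken, but the white tile is free for parking one meanwhile; at the end each container stands in the middle of its new place. Keep the containers upright, set them down gently without dropping them, and leave the measuring cylinder where it is.

Things in the scene. Friction and masses are not known exactly. Their poses are not given: they have to be found in the camera images.
- jar: squat white wide-mouth plastic jar, 58 mm high: body 56 mm diameter up to 38 mm, black screw lid 60 mm diameter from there to the top; about 0.1 to 0.2 kg. Origin: centre of its underside, z axis up. Stands in the tray at the start.
- flask: conical flask of brown glass, 122 mm high with its dark rubber stopper: base 66 mm diameter, narrowing from 10 mm up to 72 mm, then a straight neck 28 mm in diameter from 72 to 106 mm height, stopper above it 25 to 28 mm in diameter; about 0.12 to 0.24 kg. Origin: centre of its underside, z axis up. Stands on the balance at the start.
- square_bottle: white plastic bottle of square section 54 x 54 mm up to 82 mm height, sloping shoulder, round grey screw cap 38 mm in diameter from 96 to 120 mm height (its top); about 0.14 to 0.28 kg. Origin: centre of its underside, z axis up, x and y axes square to its sides. Stands on the magnetic stirrer at the start.
- round_bottle: round brown glass bottle, 56 mm diameter up to 66 mm height, sloping shoulder, round black screw cap 32 mm in diameter from 90 to 112 mm height (its top); about 0.14 to 0.28 kg. Origin: centre of its underside, z axis up. Stands on the cork mat at the start.
- balance: compact laboratory balance, fixed: white housing 140 mm wide with a key panel and display in front (towards its -x), reaching 118 mm to -x and 75 mm to +x of the pan's centre, with a round steel pan 110 mm in diameter whose flat top is 52 mm above the bench. Origin: on the bench, straight below the pan's centre, z axis up. The pan does not give.
- stirrer: magnetic stirrer, fixed: grey housing 130 mm wide, reaching 107 mm to -x and 70 mm to +x of the plate's centre, with a black knob in front (-x) whose top is 48 mm above the bench, and a white square top plate 116 x 116 mm whose flat top is 58 mm above the bench. Origin: on the bench, straight below the plate's centre, z axis up.
- cork_mat: square cork mat 120 x 120 mm, 10 mm thick, fixed flat on the bench. Origin: centre of its underside, z axis up; containers stand at 10 mm above the bench.
- tray: shallow square stainless-steel tray, outside 140 x 140 mm, floor 4 mm above the bench, walls 3 mm thick and 16 mm high with a rolled edge to 19 mm above the bench; fixed. Origin: centre of its underside, z axis up; containers stand at 4 mm above the bench.
- tile: white glazed tile 108 x 108 mm, 8 mm thick, fixed on the bench and empty at the start: the spare place. Origin: centre of its underside, z axis up. Nothing but the tray's walls stands within 55 mm of any of these five places' middles above their level; the equipment along the bench's back and sides, ahead of the robot, is lower than 130 mm.
- cylinder: clear plastic measuring cylinder standing loose on the bench among the other things, 163 mm high (lip to 165 mm), tube 24 mm in diameter on a round foot 64 mm in diameter; to be left alone. Origin: centre of its underside, z axis up. Everything else loose on the bench is lower than 75 mm.
Not all that is in view belongs to the job. Leave any green look-alike of the square_bottle alone.

How it is judged (in metres and radians):
At the end, for the whole second after the job is handed in: Jar on the balance pan, flask on the stirrer plate, square bottle on the cork mat, round bottle in the tray: each upright, at rest, within 15 mm of the place's middle and 5 mm of its level, released; the measuring cylinder upright, within 20 mm of its start (horizontal distance between jar and balance below 0.015 m and height (world z) of jar between 0.047 and 0.057 m and angle between each of jar, flask, square_bottle, round_bottle, cylinder's own z axis and vertical below 0.08 rad and linear speed of each of jar, flask, square_bottle, round_bottle below 0.02 m/s and horizontal distance between flask and stirrer below 0.015 m and height (world z) of flask between 0.053 and 0.063 m and horizontal distance between square_bottle and cork_mat below 0.015 m and height (world z) of square_bottle between 0.005 and 0.015 m and horizontal distance between round_bottle and tray below 0.015 m and height (world z) of round_bottle between -0.001 and 0.009 m and distance of cylinder from where it was at the start of the episode below 0.02 m); the robot touches nothing.
It fails at once if a container is tipped (more than about 30 degrees) (angle between any of jar, flask, square_bottle, round_bottle's own z axis and vertical above 0.5 rad).
It fails at once if a container is dropped (moves faster than 0.6 m/s with no finger on it: a fall of about 20 mm) ((contact force between jar and the fingers below 0.3 N and linear speed of jar above 0.6 m/s) or (contact force between flask and the fingers below 0.3 N and linear speed of flask above 0.6 m/s) or (contact force between square_bottle and the fingers below 0.3 N and linear speed of square_bottle above 0.6 m/s) or (contact force between round_bottle and the fingers below 0.3 N and linear speed of round_bottle above 0.6 m/s)).
It fails at once if the measuring cylinder is shifted by more than 20 mm or knocked over (distance of cylinder from where it was at the start of the episode above 0.02 m or angle between cylinder's own z axis and vertical above 0.3 rad).
It also fails if it takes over 141 s, if anything falls off the work surface, if the arm or the gripper's body presses on something with over 40 N, if the wrist force passes 120 N, or if a joint passes its speed limit or range.

ROBOT

A 6-joint arm with a two-finger parallel gripper is mounted at the origin on the work surface. World frame = base frame: x ahead of the robot, y to its left, z up, the work surface at z = 0. Lengths are in m, angles in degrees, forces in N, time in s.
With the tool pointing down it reaches from about 0.3 to 0.825 m from the base axis. Payload 5.4 kg.
Tool frame: the origin (TCP) lies midway between the tips of the shut fingers; the grasp point (between the pads) lies 19 mm behind it; z points along the fingers, y is the line along which they close (so a half turn about z gives the same grasp; the last joint's range is limited). The gripper opens to 92 mm and grips with 3 to 60 N. Pads are 20 mm wide; open, the fingers measure 128 mm over their backs; the gripper's body (75 mm by 189 mm) begins 69 mm behind the grasp point.
Start: joints at [-12.038, 9.076, 91.501, -0, 79.423, -12.038], TCP at [0.575, -0, 0.215] pointing down, gripper open.
Joint ranges: [-166.64, 166.64], [-54.1, 131.32], [10.49, 154.53], [-73.88, 253.88], [9.74, 151.15], [-171.62, 171.62]. Speed limits (degrees/s): [147.25, 147.25, 180, 180, 180, 180].

INTERFACE

Orientations are given as [roll, pitch, yaw] about the fixed x, y, z axes, in that order (R = Rz(yaw) Ry(pitch) Rx(roll)).
In Python, from bench import bot gives the robot as it stands. Calls block until the motion is done:
- bot.move_ptp(position, orientation): joint-space move of the TCP to a pose.
- bot.move_straight(position, frame=None, max_speed=0.15, force_limit=None): straight line of the TCP; frame=None keeps the orientation; max_speed is the mean speed in m/s. With force_limit (N) it stops when the force on the tool has changed by that much, and returns True; else False.
- bot.movej(angles): joint-space move.
- bot.command_gripper(opening, effort=None): opening from 0.0 (shut) to 1.0 (fully open); effort is the grip in N (None keeps the last); returns when the fingers have stopped.
- bot.hold(seconds).
- bot.ik(position, orientation): joint angles nearest the present ones, or None.
- bot.read_state(): the state.
- bot.camera(name): name is "scene" or "side" or "wrist"; returns a dict with "image" (384x512x3 uint8, red, green, blue), "z_map" (384x512 float32, m along the optical axis (not along the pixel's ray), 0 where there is no reading), "fovy" (degrees; the focal length in pixels is half the picture's height over the tangent of half this angle, whatever the lens; pixels are square), "cx", "cy" (the principal point, pixels), "k1" (the pictures are not rectified: a ray, as slopes to the right and down, at radius r is drawn at 1 + k1 r^2 times it, then the intrinsics apply), "origin" and "orientation" of the camera in the world. Camera axes: x right, y down, z forward; pixel columns grow to the right and rows downward; lengths in m; the calibration is good to about 2 mm. A picture is of the moment at which its call begins.
A pose or a line that the arm cannot do raises bot.PlanningError and nothing moves.
- bot.close_job(): hands the job in; it is judged then, once.
The state is a dict: "t": time; "joints": joint angles; "qd": joint speeds; "joint_torque": joint torques, N m; "tool_pos": TCP position; "tool_rot": TCP orientation; "force": force on the tool from outside, world axes, zero at the start; "ft_torque": the same for the moment, N m; "width": opening from 0.0 (shut) to 1.0 (fully open); "finger_force": force on a finger pad.
Only numpy, scipy, OpenCV 4.12 (cv2) and the standard library are available. Lean on these libraries where they do the work, as an engineer would, in place of code of your own. Each camera call takes 0.05 s, during which the arm holds its last target. There are 200 camera calls.

## Working session

There is one attempt and no reset: what is moved stays moved. The work goes in short steps, each a Python script; the robot and the scene stay as the last script left them, time stands still between calls to the robot, and variables do not carry over. Pictures are saved under pics/ and viewed, at most 14 in all, crops included, and the job is handed in when it is done.

```bash
mkdir -p pics; cat > h.py <<'E'
import numpy as np, cv2, os
from scipy.spatial.transform import Rotation as R
from bench import bot
def rot(o):
    o=np.array(o,float)
    return o if o.shape==(3,3) else R.from_euler('xyz',o,degrees=True).as_matrix()
def grab(name,tag):
    c=bot.camera(name); cv2.imwrite(f'pics/{tag}.png',c['image'][:,:,::-1])
    np.savez(f'pics/{tag}.npz',**{k:np.array(v) for k,v in c.items()}); return c
def load(tag): 
    return dict(np.load(f'pics/{tag}.npz'))
def K(c): 
    f=192/np.tan(np.radians(float(c['fovy']))/2); return np.array([[f,0,float(c['cx'])],[0,f,float(c['cy'])],[0,0,1]]),float(c['k1'])
def ray(c,uv):
    # pixels -> world unit-depth rays
    k,k1=K(c); p=cv2.undistortPointsIter(np.array(uv,float).reshape(-1,1,2),k,np.array([k1,0,0,0,0.]),None,None,(3,100,1e-10)).reshape(-1,2)
    return np.c_[p,np.ones(len(p))]@rot(c['orientation']).T
def atz(c,uv,z):
    d=ray(c,uv); o=np.array(c['origin']); return o+d*((z-o[2])/d[:,2])[:,None]
def cloud(c):
    v,u=np.mgrid[0:384,0:512]; d=ray(c,np.c_[u.ravel(),v.ravel()]); z=np.array(c['z_map']).ravel()
    P=np.array(c['origin'])+d*z[:,None]; P[z==0]=np.nan; return P.reshape(384,512,3)
def proj(c,P):
    k,k1=K(c); M=rot(c['orientation']); t=-M.T@np.array(c['origin'])
    return cv2.projectPoints(np.array(P,float).reshape(-1,1,3),cv2.Rodrigues(M.T)[0],t,k,np.array([k1,0,0,0,0.]))[0].reshape(-1,2)
E
python3 - <<'E'
from h import *
for n in('scene','side','wrist'):
    c=grab(n,n+'0'); print(n,c['origin'],c['orientation'],c['fovy'],c['cx'],c['cy'],c['k1'])
print(bot.read_state())
a=[cv2.resize(cv2.imread(f'pics/{n}0.png'),(800,600)) for n in('scene','side')]
for n,i in zip(('sceneB','sideB'),a): cv2.imwrite(f'pics/{n}.png',i)
E
```

```text
scene [1.14938326 0.39531608 1.12923684] [-143.67112343    0.17954342  119.30548335] 52.37576872422834 255.52889373654804 194.57523399026272 -0.09923586582313129
side [0.30598582 1.01619379 0.89934521] [-128.64755667    0.67726741 -169.80195603] 50.23099179058648 246.91539327468178 195.08403271066314 -0.008446751172979858
wrist [0.57505159 0.07457136 0.38320785] [1.64891396e+02 6.94550889e-02 4.68765606e-02] 71.1131996093565 257.68252783045847 189.86968189202295 -0.025468125795398207
{'t': 0.15, 'joints': array([-1.20382003e+01,  9.10351530e+00,  9.15547741e+01,  1.41591229e-03,
        7.94235736e+01, -1.20360658e+01]), 'qd': array([-0.05998545, -0.14573788, -0.19184961, -0.00557029, -0.09544227,
        0.03847   ]), 'joint_torque': array([ 3.99315013e-04, -3.85916662e+01, -3.22434962e+01,  7.02334754e-02,
        3.51220253e-02, -9.48688057e-05]), 'tool_pos': array([5.74520638e-01, 8.54995143e-05, 2.13860564e-01]), 'tool_rot': array([-1.79920227e+02, -1.84315694e-02,  8.99975918e+01]), 'force': array([-0.39109393,  0.26106521, -0.37719032]), 'ft_torque': array([ 0.02499255, -0.03356252,  0.02793935]), 'finger_force': 0.0, 'width': 0.9984006982893007}
```

View pics/sceneB.png

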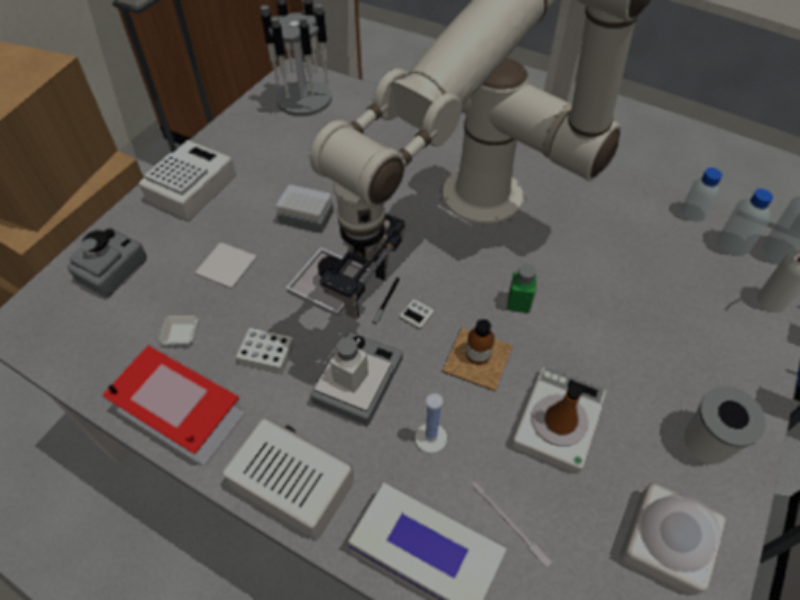

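View pics/sideB.png

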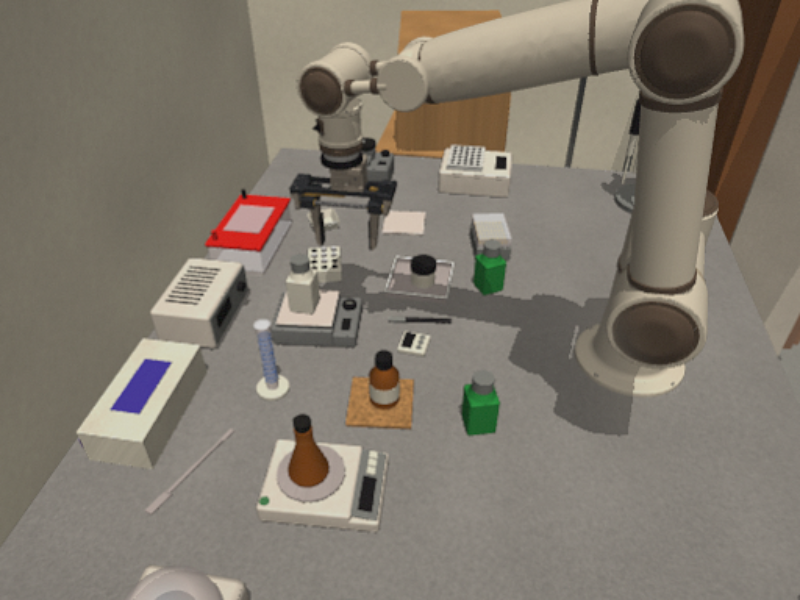

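The scene view shows the square bottle on the stirrer (348,365), the round bottle on the cork (480,345), the flask on the balance (565,410), the cylinder at (432,425), the tray under the gripper (325,280) and the flat tile at (226,265). The side view also shows the jar in the tray (423,270) and two green decoys at (488,268) and (480,405). Next I take rough positions from depth and wrist views over each place.

```bash
python3 - <<'E'
from h import *
np.set_printoptions(precision=4,suppress=True)
s=1.5625
S=load('scene0');D=load('side0');PS=cloud(S);PD=cloud(D)
def p(C,u,v): u,v=int(u/s),int(v/s); return np.nanmedian(C[v-1:v+2,u-1:u+2].reshape(-1,3),0)
for n,u,v in [('tile',226,265),('tray floor',310,278),('stir cap',347,346),('stir plate',380,385),('cork',500,370),('roundcap',483,327),('flaskstop',572,388),('pan',545,425),('cyl lip',434,400),('decoy',526,272)]: print('S',n,p(PS,u,v))
for n,u,v in [('tile',405,222),('jar lid',424,262),('tray floor',400,285),('sq cap',300,263),('plate',320,322),('cork',360,410),('roundcap',383,358),('stop',302,423),('pan',325,490),('cyl lip',262,326),('decoy1',490,247),('decoy2',483,382)]: print('D',n,p(PD,u,v))
E
```

```text
S tile [ 0.531  -0.4382  0.0086]
S tray floor [ 0.461  -0.2385  0.0035]
S stir cap [0.6706 0.0122 0.1782]
S stir plate [0.6528 0.0677 0.0505]
S cork [0.4772 0.2585 0.0109]
S roundcap [0.4707 0.2023 0.1219]
S flaskstop [0.5487 0.4075 0.1729]
S pan [0.577  0.3896 0.052 ]
S cyl lip [0.6867 0.2    0.1642]
S decoy [0.2977 0.2239 0.1189]
D tile [ 0.5268 -0.4355  0.0065]
D jar lid [ 0.4447 -0.1846  0.0613]
D tray floor [ 0.4961 -0.1681  0.0011]
D sq cap [0.6644 0.0228 0.1774]
D plate [0.6266 0.0615 0.0586]
D cork [0.506  0.236  0.0105]
D roundcap [0.4658 0.2088 0.1206]
D stop [0.549  0.4183 0.1737]
D pan [0.5151 0.4452 0.0536]
D cyl lip [0.6862 0.2052 0.1643]
D decoy1 [ 0.3002 -0.1799  0.1187]
D decoy2 [0.2888 0.2332 0.1186]
```

```bash
python3 - <<'E'
from h import *
for i,y in enumerate((-.3,-.05,.25)):
    bot.move_ptp([.53,y,.33],[180,0,90]); bot.hold(.2); c=grab('wrist',f'w{i}'); print(c['origin'],c['orientation'],bot.read_state()['t'])
    cv2.imwrite(f'pics/w{i}B.png',cv2.resize(cv2.imread(f'pics/w{i}.png'),(800,600),interpolation=cv2.INTER_CUBIC))
E
```

```text
[ 0.53065866 -0.22436936  0.49902185] [1.64910544e+02 8.47960414e-03 1.45174366e-01] 1.6333
[0.53067835 0.02327482 0.49924324] [ 1.64868174e+02 -4.74604695e-03 -6.39542542e-02] 2.8667
[0.53090729 0.32336541 0.49949919] [ 1.64863525e+02 -3.14999814e-02 -6.35648379e-02] 4.2667
```

View pics/w0B.png

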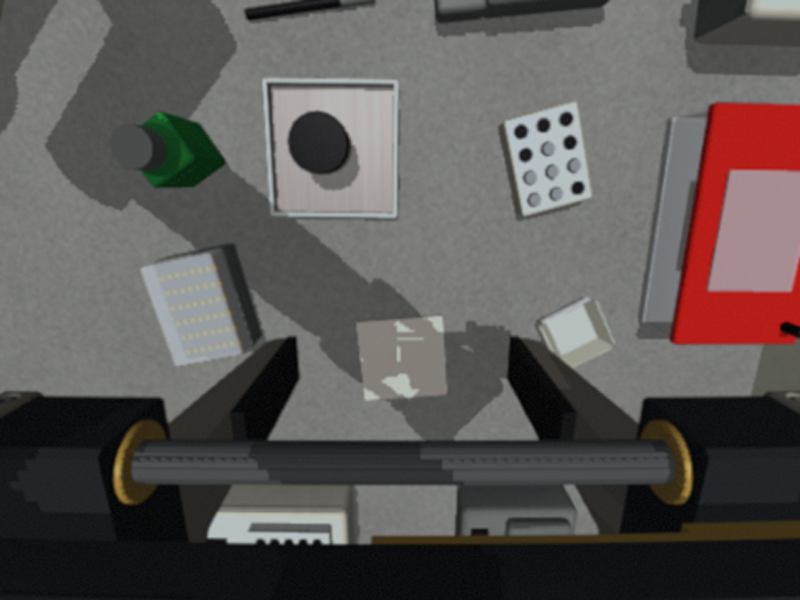

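View pics/w1B.png

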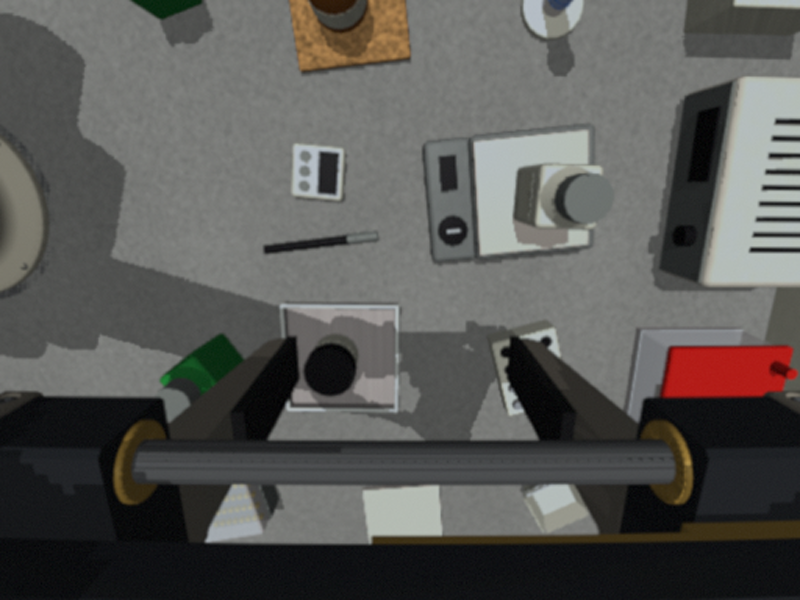

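View pics/w2B.png

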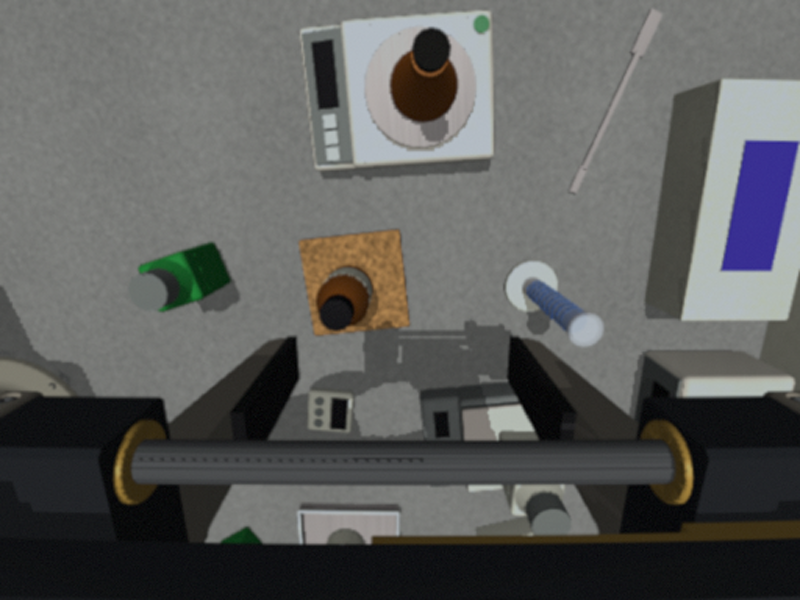

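w0 shows the jar lid at (319,142) in the tray (corners 263,80 to 398,218) and the tile at (402,358). w1 shows the stirrer plate (472,136 to 593,246) with the grey cap at (584,198). w2 shows the pan around (420,87), stopper (432,49), cork (300,241 to 409,324), black cap (337,311) and cylinder lip (586,330). Next I fit outlines per view and compare the views.

```bash
cat > meas.py <<'E'
from h import *
np.set_printoptions(precision=4,suppress=True)
T={t:load(t) for t in('w0','w1','w2','scene0','side0') if os.path.exists(f'pics/{t}.npz')}
C={t:cloud(c) for t,c in T.items()}
items=dict(tray=('sq',.46,-.2,.019,.09),tile=('sq',.53,-.437,.008,.08),stir=('sq',.65,.03,.058,.085),cork=('sq',.48,.225,.010,.09),pan=('ci',.55,.42,.052,.07),
 jar=('ci',.445,-.188,.062,.045),sqcap=('ci',.667,.018,.178,.04),rcap=('ci',.469,.205,.122,.04),stop=('ci',.55,.415,.174,.04),cyl=('ci',.686,.202,.165,.04),
 sqbody=('sq',.667,.018,.14,.06),
 )
for n,(k,x,y,z,r) in items.items():
    for t in C:
        P=C[t]; lo,hi=(.003,.003)
        if n=='sqbody': lo,hi=.07,.0
        if n=='tray': lo,hi=.004,.005
        m=(abs(P[...,0]-x)<r)&(abs(P[...,1]-y)<r)&(P[...,2]>z-lo)&(P[...,2]<z+hi)
        if m.sum()<25: continue
        m=m.astype(np.uint8)
        cnt,lab,st,_=cv2.connectedComponentsWithStats(m,connectivity=8); 
        if n not in('tray','sqbody'): m=lab==1+np.argmax(st[1:,4])
        Q=P[m>0].astype(np.float32)
        zz=np.median(Q[:,2])
        if k=='sq': b=cv2.minAreaRect(Q[:,:2].copy()); print(n,t,m.sum(),'z%.4f'%zz,np.array(b[0]),np.array(b[1]),'%.1f'%b[2])
        else: (c,rr)=cv2.minEnclosingCircle(Q[:,:2].copy()); print(n,t,m.sum(),'z%.4f'%zz,np.array(c),'d%.4f'%(2*rr),'mean',Q[:,:2].mean(0))
# triangulation by hand-read pixels (800x600 pictures)
def tri(a,ua,b,ub):
    da,db=ray(T[a],[np.array(ua)/1.5625])[0],ray(T[b],[np.array(ub)/1.5625])[0]; oa,ob=T[a]['origin'],T[b]['origin']
    s=np.linalg.lstsq(np.c_[da,-db],ob-oa,rcond=None)[0]; p,q=oa+s[0]*da,ob+s[1]*db; return (p+q)/2,np.linalg.norm(p-q)
for n,a in dict(sqcap=('w1',(584,198),'scene0',(347,342)),jar=('w0',(319,142),'side0',(424,263)),rcap=('w2',(337,311),'side0',(383,356)),stop=('w2',(432,47),'side0',(302,420)),tileL=('w0',(358,323),'scene0',(226,245)),
  tray=('w0',(398,80),'w1',(398,305)),cork=('w2',(315,335),'w1',(302,72))).items(): print(n,*tri(*a))
E
python3 meas.py
```

```text
tray w0 1006 z0.0173 [ 0.4526 -0.188 ] [0.1433 0.1434] 89.9
tray w1 624 z0.0172 [ 0.452  -0.1877] [0.1449 0.1431] 89.5
tray w2 316 z0.0170 [ 0.4535 -0.1432] [0.0585 0.1426] 89.8
tray scene0 131 z0.0181 [ 0.4543 -0.1908] [0.1433 0.1456] 89.4
tray side0 147 z0.0177 [ 0.4539 -0.1856] [0.1491 0.1435] 89.8
tile w0 2727 z0.0072 [ 0.53   -0.4378] [0.1081 0.1085] 4.6
tile w1 1511 z0.0073 [ 0.5293 -0.4297] [0.1086 0.0928] 4.7
tile scene0 494 z0.0083 [ 0.5317 -0.4426] [0.1173 0.1187] 2.5
tile side0 290 z0.0076 [ 0.5313 -0.4338] [0.108  0.1108] 3.5
stir w1 3368 z0.0574 [0.6634 0.0123] [0.1163 0.117 ] 6.1
stir w2 774 z0.0573 [0.6442 0.0475] [0.0837 0.0445] 6.2
stir scene0 553 z0.0577 [0.6659 0.0114] [0.1174 0.1163] 5.9
stir side0 466 z0.0574 [0.6644 0.0154] [0.1158 0.1188] 5.8
cork w1 2441 z0.0093 [0.4757 0.1791] [0.12   0.0677] 5.9
cork w2 2769 z0.0091 [0.4731 0.2072] [0.1198 0.12  ] 6.2
cork scene0 640 z0.0097 [0.4749 0.205 ] [0.1218 0.1202] 6.0
cork side0 812 z0.0096 [0.4738 0.2101] [0.1192 0.1226] 6.5
pan w2 2423 z0.0514 [0.5477 0.4142] d0.1107 mean [0.544  0.4088]
pan scene0 406 z0.0515 [0.
[... 1151 characters left out ...]
 0.2018] d0.0315 mean [0.6864 0.2016]
cyl side0 65 z0.1642 [0.6857 0.2041] d0.0325 mean [0.6864 0.2055]
sqbody w1 933 z0.1329 [0.6693 0.0125] [0.0541 0.0531] 89.3
sqbody w2 227 z0.1292 [0.6701 0.0146] [0.0521 0.0531] 89.2
sqbody scene0 320 z0.1121 [0.672  0.0119] [0.0543 0.0565] 88.5
sqbody side0 388 z0.1086 [0.6709 0.0168] [0.057  0.0548] 89.2
sqcap [0.6658 0.0116 0.1818] 0.0031086919732414764
jar [ 0.4451 -0.1845  0.0562] 0.003950589295324628
rcap [0.4677 0.2067 0.1229] 0.003698843294291046
stop [0.5504 0.4153 0.1745] 0.00248203149859638
tileL [ 0.5052 -0.3937  0.0767] 0.06717088224557151
tray [ 0.5252 -0.1181  0.0147] 0.0004369744410568925
cork [0.4219 0.1399 0.0045] 0.0015644288100414817
```

Views agree to about 2 mm and heights match the text. The tileL triangulation was a mismatched corner, so I ignore it. First move: flask to the tile.

```bash
cat > mv.py <<'E'
from h import *
P=dict(tray=(.4530,-.1880,.004),tile=(.5305,-.4378,.008),stir=(.6640,.0125,.058),cork=(.4735,.2075,.010),pan=(.5480,.4142,.052))
# object: dTCP above base, opening, yaw
O=dict(flask=(.070,.62,0),jar=(.028,.95,0),round=(.033,.92,0),square=(.046,.95,-.8))
def st(): s=bot.read_state(); return f"t{s['t']:.1f} pos{np.round(s['tool_pos'],4)} w{s['width']:.3f} ff{s['finger_force']:.1f} F{np.round(s['force'],1)}"
def transfer(o,xy,zb,dst,effort=25,hi=.19):
    d,op,yaw=O[o]; ori=[180,0,yaw]; zt=hi+d; x,y=xy
    q=bot.read_state()['tool_pos']
    bot.move_straight([q[0],q[1],max(q[2],.29)],max_speed=.25)
    bot.move_ptp([x,y,max(zt,.29)],ori)
    bot.command_gripper(op)
    bot.move_straight([x,y,zb+d+.03],max_speed=.2); hit=bot.move_straight([x,y,zb+d],max_speed=.05,force_limit=8)
    print(o,'at grasp',hit,st())
    bot.command_gripper(0,effort); bot.hold(.2); print('gripped',st())
    bot.move_straight([x,y,zb+d+.03],max_speed=.05); print('lifted',st())
    bot.move_straight([x,y,zt],max_speed=.15)
    X,Y,Z=P[dst]
    bot.move_straight([X,Y,zt],max_speed=.25)
    bot.move_straight([X,Y,Z+d+.025],max_speed=.15); bot.hold(.3); print('over',st())
    hit=bot.move_straight([X,Y,Z+d-.006],max_speed=.025,force_limit=3); print('down',hit,st())
    bot.hold(.2); w=bot.read_state()['width']
    bot.command_gripper(min(w+.12,1)); bot.command_gripper(op); bot.hold(.2); print('open',st())
    bot.move_straight([X,Y,zt],max_speed=.15)
E
python3 - <<'E'
from mv import *
transfer('flask',(.5512,.4150),.052,'tile')
E
```

```text
flask at grasp False t8.4 pos[0.5513 0.4151 0.1221] w0.619 ff0.0 F[-0.1 -0.2  0.5]
gripped t9.1 pos[0.5513 0.4149 0.1221] w0.302 ff24.9 F[-0.7 -1.7  1.8]
lifted t9.9 pos[0.551  0.4149 0.1518] w0.301 ff24.9 F[-0.   0.4 -0.7]
over t15.8 pos[ 0.5307 -0.4381  0.1036] w0.303 ff24.9 F[-1.  -0.3 -1.8]
down True t16.7 pos[ 0.5303 -0.4378  0.078 ] w0.300 ff25.2 F[ 0.4 -1.2  3.3]
open t17.9 pos[ 0.5296 -0.4368  0.0765] w0.618 ff0.0 F[ 0.1  0.3 -0.2]
```

```bash
python3 - <<'E'
from mv import *
transfer('jar',(.4460,-.1845),.004,'pan')
transfer('round',(.4670,.2040),.010,'tray')
grab('scene','s2'); grab('side','d2'); grab('wrist','v2')
a=np.hstack([cv2.imread(f'pics/{n}2.png') for n in 'sd']); cv2.imwrite('pics/c2.png',cv2.resize(a,(800,300)))
E
```

```text
jar at grasp False t23.3 pos[ 0.4461 -0.1845  0.032 ] w0.951 ff0.0 F[-0.1  0.3 -0.4]
gripped t24.0 pos[ 0.4462 -0.1847  0.0322] w0.648 ff25.0 F[-0.2 -0.4  2.2]
lifted t24.8 pos[ 0.4459 -0.1844  0.0619] w0.645 ff25.0 F[-0.5  0.3 -1.8]
over t29.7 pos[0.5484 0.4144 0.1059] w0.650 ff25.0 F[-0.1  0.1 -1.6]
down True t30.6 pos[0.5477 0.4141 0.0801] w0.644 ff25.0 F[1.2 0.2 3.8]
open t31.9 pos[0.5468 0.4136 0.079 ] w0.950 ff0.0 F[0.5 0.6 0. ]
round at grasp False t36.5 pos[0.4671 0.204  0.043 ] w0.919 ff0.0 F[-0.2 -0.2  0.6]
gripped t37.3 pos[0.4672 0.2039 0.0432] w0.600 ff25.0 F[-0.3 -1.7  2.5]
lifted t38.0 pos[0.4668 0.204  0.0729] w0.600 ff25.0 F[ 0.4  0.2 -1.5]
over t42.4 pos[ 0.4533 -0.1882  0.0625] w0.601 ff25.0 F[-0.2 -0.3 -1.5]
down True t43.3 pos[ 0.4528 -0.1879  0.0371] w0.597 ff25.0 F[-0.2  0.2  3.8]
open t44.6 pos[ 0.4519 -0.1872  0.0363] w0.921 ff0.0 F[-0.2  0.6 -0.4]
```

View pics/c2.png

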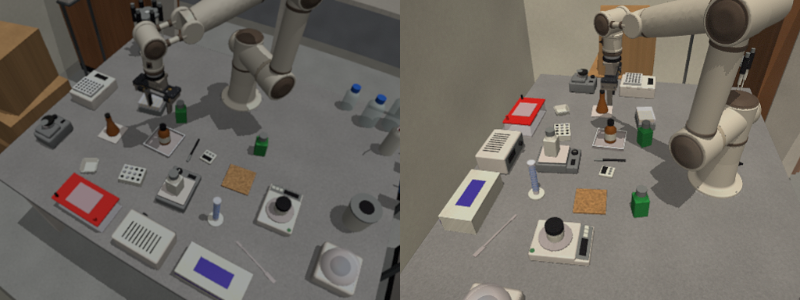

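The combined picture shows the jar on the pan (280,207 left half; 553,230 right half), the round bottle in the tray (164,135) and the flask on the tile (112,125), all upright. Now the square bottle, then I re-measure the flask with the wrist camera and place it.

```bash
python3 - <<'E'
from mv import *
transfer('square',(.6705,.0130),.058,'cork')
bot.move_ptp([.5305,-.38,.33],[180,0,90]); bot.hold(.2)
C=cloud(grab('wrist','v3'))
m=(abs(C[...,0]-.53)<.03)&(abs(C[...,1]+.438)<.03)&(C[...,2]>.126)&(C[...,2]<.134)
Q=C[m].astype(np.float32); c=cv2.minEnclosingCircle(Q[:,:2].copy()); print(len(Q),c,np.median(Q[:,2]))
x,y=c[0]; assert len(Q)>50 and abs(x-.5305)<.006 and abs(y+.4378)<.006
transfer('flask',(float(x),float(y)),.008,'stir')
bot.move_ptp([.53,.1,.35],[180,0,90])
E
```

```text
square at grasp False t49.6 pos[0.6706 0.013  0.1041] w0.953 ff0.0 F[-0.3 -0.4  0.3]
gripped t50.4 pos[0.6707 0.0128 0.1042] w0.587 ff25.0 F[ 0.2 -0.4  0.9]
lifted t51.1 pos[0.6703 0.013  0.1338] w0.590 ff25.0 F[-0.2 -0.3 -1.3]
over t54.7 pos[0.4738 0.2076 0.0815] w0.587 ff25.0 F[ 0.4  0.7 -1.6]
down True t55.6 pos[0.4734 0.2074 0.056 ] w0.584 ff25.0 F[ 0.8 -0.7  4.2]
open t56.9 pos[0.4721 0.2072 0.0551] w0.947 ff0.0 F[ 0.9 -0.2  0.6]
259 ((0.5298831462860107, -0.4362812340259552), 0.013833912089467049) 0.129123
flask at grasp False t64.7 pos[ 0.53   -0.4364  0.0781] w0.620 ff0.0 F[-0.2 -0.6  0.2]
gripped t65.5 pos[ 0.5299 -0.4365  0.0782] w0.296 ff24.8 F[-0.3 -0.5  0.9]
lifted t66.2 pos[ 0.5298 -0.4361  0.1078] w0.304 ff24.8 F[ 0.6 -0.2 -1.7]
over t70.6 pos[0.6644 0.0125 0.1538] w0.305 ff24.8 F[ 0.5 -0.2 -2. ]
down True t71.5 pos[0.6637 0.0123 0.128 ] w0.300 ff25.1 F[-1.8 -0.9  4.5]
open t72.7 pos[0.6628 0.0126 0.1266] w0.620 ff0.0 F[0.1 0.6 0.1]
```

Now verify the final positions from the wrist, scene and side views.

```bash
python3 - <<'E'
from mv import *
W=[]
for i,y in enumerate((-.02,.25)):
    bot.move_ptp([.53,y,.36],[180,0,90]); bot.hold(.2); W.append(('w',cloud(grab('wrist',f'f{i}'))))
W+=[('scene',cloud(grab('scene','s4'))),('side',cloud(grab('side','d4')))]
for n,p,h in(('jar','pan',.058),('flask','stir',.122),('square','cork',.12),('round','tray',.112),('cyl',(.6862,.2038,0),.165)):
    X,Y,Z=P[p] if isinstance(p,str) else p
    for t,C in W:
        m=(np.hypot(C[...,0]-X,C[...,1]-Y)<.045)&(abs(C[...,2]-Z-h)<.004)
        if m.sum()<25: continue
        Q=C[m].astype(np.float32); c,r=cv2.minEnclosingCircle(Q[:,:2].copy()); print(n,t,'off mm',np.round((np.array(c)-(X,Y))*1000,1),'d',round(2000*r,1),'z',np.median(Q[:,2]))
a=np.hstack([cv2.imread(f'pics/{n}4.png') for n in 'sd']); cv2.imwrite('pics/c4.png',cv2.resize(a,(800,300))); print(st())
E
```

```text
jar w off mm [-0.9  0.9] d 59.9 z 0.1093069
jar scene off mm [-0.7 -1.1] d 61.5 z 0.10963504
jar side off mm [-0.4  2.8] d 61.8 z 0.1092706
flask w off mm [-0.1  0.6] d 27.8 z 0.17941812
flask scene off mm [ 0.9 -0.5] d 29.7 z 0.17959806
flask side off mm [1.  3.7] d 29.0 z 0.17947184
square w off mm [ 0.3 -2.9] d 37.1 z 0.12935425
square w off mm [-0.6  2.2] d 38.3 z 0.12913522
square scene off mm [ 0.6 -1. ] d 38.8 z 0.12936902
square side off mm [1.1 3.4] d 38.6 z 0.1291853
round w off mm [0.6 1.5] d 31.5 z 0.11521227
round scene off mm [ 0.5 -1.3] d 33.5 z 0.11594384
round side off mm [1.6 3.2] d 35.1 z 0.11543058
cyl w off mm [-0.9 -9.6] d 22.8 z 0.16414145
cyl w off mm [0.1 0.4] d 31.1 z 0.164286
cyl scene off mm [ 0.5 -2.6] d 31.6 z 0.16477796
cyl side off mm [-0.4  1.9] d 33.4 z 0.16466731
t77.3 pos[0.5303 0.2493 0.36  ] w0.620 ff0.0 F[-0.3  1.4 -0.1]
```

View pics/c4.png

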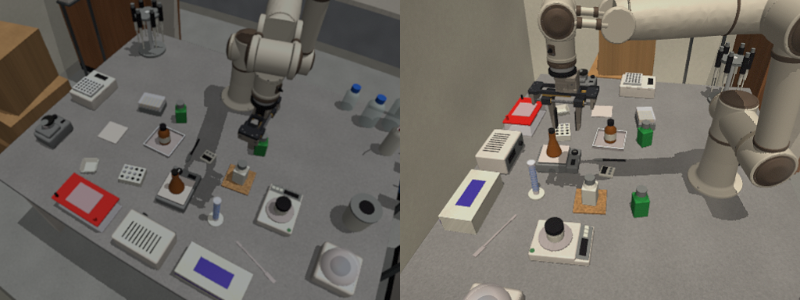

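The combined picture shows all four upright in their new places: flask (177,182), square bottle (240,172), jar (280,207), round bottle (164,135). The cylinder stands unmoved at (215,210). Measured offsets are under 4 mm, so I hand it in.

```bash
python3 -c "
from bench import bot
print(bot.close_job())"
```

```text
the job is handed in; nothing more can be done
None
```

The job is handed in: all four containers stand upright within about 4 mm of the middle of their new places and the measuring cylinder is where it was; the last arm reading before handing in was 77 s of the 141 s allowed, and handing in returned no verdict.

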